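# Run the stone box down the loading lane and start the wash

## Robot

A 7-joint arm with a two-finger parallel gripper is mounted at the origin on the work surface. World frame = base frame: x ahead of the robot, y to its left, z up, the work surface at z = 0. Lengths are in m, angles in degrees, forces in N, time in s.
With the tool pointing down it reaches from about 0.425 to 0.875 m from the base axis. Payload 4.7 kg.
Tool frame: the origin (TCP) lies midway between the tips of the shut fingers; the grasp point (between the pads) lies 19 mm behind it; z points along the fingers, x is the direction in which the jaws open and shut, and the axes are right-handed (so a half turn about z gives the same grasp; the last joint's range is limited). The gripper opens to 87 mm and grips with 3 to 60 N. Pads are 19 mm wide; open, the fingers measure 117 mm over their backs; the gripper's body (75 mm by 190 mm) begins 51 mm behind the grasp point.
Start: joints at [68.188, 18.392, -4.016, 83.108, 1.295, 78.541, -3.26], TCP at [0.25, -0.6, 0.223] pointing down, gripper open.
Joint ranges: [-163.93, 163.93], [-17.29, 119.83], [-79.2, 71.16], [3.27, 140.29], [-89.18, 269.18], [5.43, 117.66], [-154.24, 154.24]. Speed limits (degrees/s): [147.25, 147.25, 180, 180, 180, 180, 180].

## Interface

Orientations are given as a 3x3 rotation matrix whose columns are the frame's x, y, z axes.
In Python, from bench import robot gives the robot as it stands.
- The arm moves only by the tool drive_tool, never from a script. Its argument "commands" is text: rows parted by semicolons, each of 5 numbers parted by spaces: the finger opening in mm, from 0 to 87, then the shift along the tool's x, y, z in units of 50 mm (1.0 is 50 mm), then the turn about the tool's z in units of 6 degrees (1.0 is 6 degrees). A call has 1 to 5 rows; each row is the pose to reach, as a shift and turn from the pose commanded when the call began, along the tool's axes at that moment; what a row does not reach only later rows make up. A row lasts 1/8 s, in which the tool goes at most 62.5 mm and 10.7 degrees, less where a joint would pass 70% of its speed; a pose out of reach is approached as far as the arm can. A call with a gripper value outside its range is refused whole. The fingers move at their own pace and stop on an object; "newtons" is the grip in N (left out, the last holds). Time passes only in rows, so rows that repeat a pose let the fingers close. It gives the time, the measured TCP pose, the force and the opening at its end, in the units of the state.
- robot.get_obs(): the state, without advancing time (a new reading comes with each control period).
- robot.capture(name): name is "scene" or "top" or "wrist"; returns the picture (400x640x3 uint8, blue, green, red); there is no depth.
- robot.calibration(name): a dict with "vertical_fov" (degrees; the focal length in pixels is half the picture's height over the tangent of half this angle, whatever the lens; pixels are square), "cx", "cy" (the principal point, pixels), "eye" and "orientation" of the camera in the world. Camera axes: x right, y down, z forward; pixel columns grow to the right and rows downward; lengths in m; the calibration is good to about 2 mm. A picture is of the moment at which its call begins: read the wrist's pose just before it. calibration takes no time and is no camera call; for the wrist camera it gives the pose at the moment of the call.
- robot.job_done(): hands the job in, once; it reports no verdict.
The state is a dict: "clock": time; "joint_pos": joint angles; "qvel": joint speeds; "effort": joint torques, N m; "ee_pos": TCP position; "ee_rot": TCP orientation; "wrist_force": force on the tool from outside, world axes, zero at the start; "ft_torque": the same for the moment, N m; "gripper_width": finger opening in m.
Only numpy, scipy, OpenCV 4.12 (cv2) and the standard library are available. Lean on these libraries where they do the work, as an engineer would, in place of code of your own. Each camera call takes 0.05 s, during which the arm holds its last target. There are 200 camera calls.

## Task

Push the blue stone box along the aluminium deck and down the lane between the two brass rails until it is fully home against the black end stop, without it or the robot ever touching either rail. Then press the green start button all the way down and let it come up again. Only push and press: do not lift or tip the box, and leave the other things on the bench where they are.

Things in the scene. Friction and masses are not known exactly. Their poses are not given: they have to be found in the camera images.
- lane: Fixed lane on an aluminium deck plate 400 x 150 x 6 mm, deck top at z = 6 mm. Origin on the centre line at the mouth, where the rails begin, at bench level; the deck reaches 200 mm before and behind it. x is the push direction from mouth to end stop (roughly world +y), y left of it, z up. Rails run from x = 0 to 190 mm with 112 mm free between them (y = -56 to +56 mm).
- home (a point): Centre of the green patch (100 x 92 mm) painted on the deck where the box belongs when home: lane (140, 0, 6) mm, deck level. The black end stop across the lane's end has its near face 50 mm beyond this point; it is 10 mm thick and its top is 46 mm above the bench.
- rail_left: Left brass guide rail (at +y of the lane), 190 long x 8 wide x 16 mm high, standing on the deck; its top is 22 mm above the bench. Origin at its underside on its centre line, at its mouth end: lane (0, +60, 6) mm. Axes as the lane's.
- rail_right: Right brass guide rail (at -y of the lane), same as the left; origin at lane (0, -60, 6) mm.
- stone_box: Blue box with clear lid, coloured stones inside, always closed: 100 long (x) x 92 wide (y) x 50 mm high, about 0.35 kg, loose on the deck, centre 90 to 110 mm before the mouth, a few mm off the centre line and slightly skewed. Origin at the centre of its underside; x roughly along the lane. It has 10 mm to spare each side in the lane and can be pushed above the rails' height.
- box_back (a point): Centre of the box's back face (the one away from the lane), 25 mm above the box's underside, 50 mm behind its centre.
- start (a joint): Green start button, travel 0 (up) to 6 mm (down); spring, fully down at 5 N. Value in m, grows as it is pressed; counts as pressed beyond 4.5 mm.
- start_top (a point): Centre of the top of the round green button cap (32 mm across), facing up, on a grey console 64 x 64 x 30 mm that stands fixed on the bench beyond the lane's end stop.
- canister: Bystander: loose steel canister, 56 mm across, 94 mm high. Origin at the centre of its underside. Stands beside the lane.
- dop_block: Bystander: loose wooden block 90 x 50 x 24 mm with three upright dop sticks, 78 mm high in all. Origin at the centre of its underside. Stands beside the lane.
- ring_blank: Bystander: small loose brass ring, 28 mm across, 8 mm high, lying beside the lane. Origin at the centre of its underside.
Things that resemble listed ones, but are neither listed nor needed, are in the scene too. Of the things that look like the stone_box, the middle-sized one is meant.

How it is judged:
By the outcome, as a careful person would: the job done as asked, in the order asked, and still so for the second after the job is handed in, with the robot touching nothing.
It also fails if it takes over 59 s, if anything falls off the work surface, if the arm or the gripper's body presses on something with over 40 N, if the wrist force passes 120 N, or if a joint passes its speed limit or range.

## Working session

There is one attempt and no reset: what is moved stays moved. The work goes in short steps, Python scripts to look and compute and a tool call to move; the robot and the scene stay as the last step left them, time stands still between calls to the robot, and variables do not carry over. Pictures are saved under pics/ and viewed, about 8 in all and at most 12, crops included, and the job is handed in when it is done.

Besides the shell and the picture viewer there is one more tool, called as name(argument=value, ...) on one line, values as JSON. drive_tool: Moves the arm, as the interface text tells. Its arguments: {"type":"object","properties":{"commands":{"type":"string"},"newtons":{"type":"number"}},"required":["commands"]}

```bash
mkdir -p pics; ls
python3 - <<'E'
from bench import robot
import cv2,json
for n in("scene","top"):
    im=robot.capture(n); cv2.imwrite(f"pics/{n}0.png",im); c=robot.calibration(n); print(n,c)
o=robot.get_obs(); print(o)
E
```

```text
pics
scene {'vertical_fov': 57.47395033699894, 'cx': 320.74559471989556, 'cy': 200.78334066074086, 'eye': array([ 1.32681807, -0.20728518,  0.66888996]), 'orientation': array([[ 0.22447258,  0.584719  , -0.77956125],
       [ 0.97420987, -0.15350215,  0.16538505],
       [-0.02296055, -0.79658068, -0.60409605]])}
top {'vertical_fov': 48.928141249215216, 'cx': 313.0623327975409, 'cy': 196.15750166094534, 'eye': array([ 0.39402186, -0.05433406,  0.95012613]), 'orientation': array([[ 0.10950654, -0.9691879 ,  0.22064253],
       [-0.99396663, -0.10816091,  0.01820864],
       [ 0.0062173 , -0.22130528, -0.97518476]])}
{'clock': 0.1, 'joint_pos': array([68.18610263, 18.43455123, -4.01641299, 83.16652509,  1.29556561,
       78.54348644, -3.2613711 ]), 'qvel': array([-0.0005316 , -0.15426782,  0.01868889, -0.07070874,  0.04001357,
       -0.01100113,  0.09676346]), 'effort': array([-8.94401510e-04, -4.92570949e+01, -4.06114385e-01, -3.13400137e+01,
       -6.40951213e-02,  3.94766859e-02,  5.34636740e-05]), 'ee_pos': array([ 0.24978654, -0.59954636,  0.22158615]), 'ee_rot': array([[ 3.84665869e-01, -9.23055573e-01, -7.60371040e-04],
       [-9.23054260e-01, -3.84666607e-01,  1.56058122e-03],
       [-1.73299254e-03,  1.01561396e-04, -9.99998493e-01]]), 'wrist_force': array([-0.38596761,  0.40553641,  1.50339259]), 'ft_torque': array([0.03573719, 0.01352259, 0.04525232]), 'gripper_width': 0.08727936091892466}
```

View pics/top0.png

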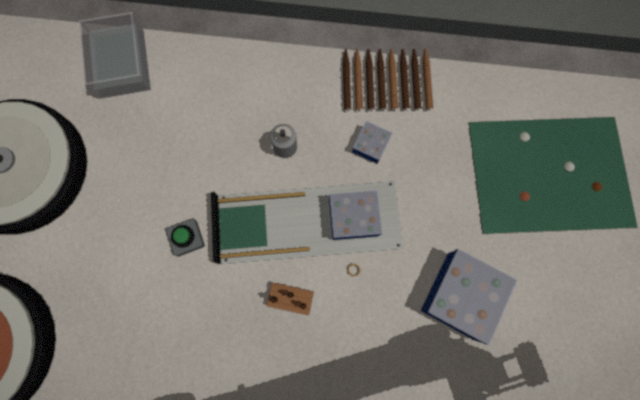

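View pics/scene0.png

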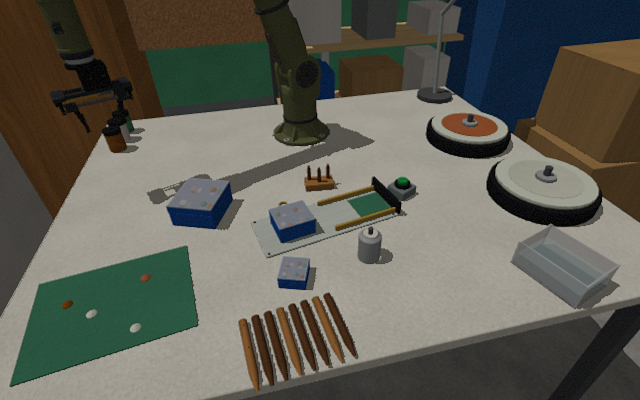

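Top view: things that look like the box are the middle one at (355,215) on the deck, the large one at (469,297) and the small one at (371,142). The middle one is meant. The deck mouth is near x≈307, the end stop at (216,228), and the button at (181,236) is the only green one.

```bash
cat > h.py <<'E'
import numpy as np,cv2
from bench import robot
def ray(c,px):
    f=200/np.tan(np.radians(c["vertical_fov"]/2))
    px=np.atleast_2d(px).astype(float)
    d=np.c_[(px[:,0]-c["cx"])/f,(px[:,1]-c["cy"])/f,np.ones(len(px))]
    return d@np.array(c["orientation"]).T
def cast(c,px,z):
    d=ray(c,px); e=np.array(c["eye"]); return e+d*((z-e[2])/d[:,2])[:,None]
def proj(c,P):
    f=200/np.tan(np.radians(c["vertical_fov"]/2))
    q=(np.atleast_2d(P)-c["eye"])@np.array(c["orientation"]); return np.c_[q[:,0]/q[:,2]*f+c["cx"],q[:,1]/q[:,2]*f+c["cy"]]
def comp(mask,near):
    n,l,s,ce=cv2.connectedComponentsWithStats(mask.astype(np.uint8))
    k=[i for i in range(1,n) if s[i,4]>15]; i=min(k,key=lambda i:np.hypot(*(ce[i]-near)))
    return (l==i).astype(np.uint8),ce[i],s[i,4]
def rect(m):
    c=max(cv2.findContours(m,cv2.RETR_EXTERNAL,cv2.CHAIN_APPROX_NONE)[0],key=cv2.contourArea)
    return c[:,0,:]
E
python3 - <<'E'
from h import *
im=cv2.imread("pics/top0.png")
h=cv2.cvtColor(im,cv2.COLOR_BGR2HSV)
for p in[(243,228),(260,197),(280,252),(181,236),(355,205),(340,210),(355,237),(300,225),(390,215),(410,215),(214,230)]: print(p,h[p[1],p[0]])
cv2.imwrite("pics/crop0.png",cv2.resize(im[170:280,160:410],None,fx=3.2,fy=3.2,interpolation=cv2.INTER_CUBIC))
E
```

```text
(243, 228) [73 85 81]
(260, 197) [ 19 135 130]
(280, 252) [ 18 109 124]
(181, 236) [ 66 143 102]
(355, 205) [118  25 124]
(340, 210) [129  15 120]
(355, 237) [111  72  71]
(300, 225) [ 30  12 147]
(390, 215) [ 30  14 148]
(410, 215) [ 16  24 160]
(214, 230) [143 107  19]
```

View pics/crop0.png

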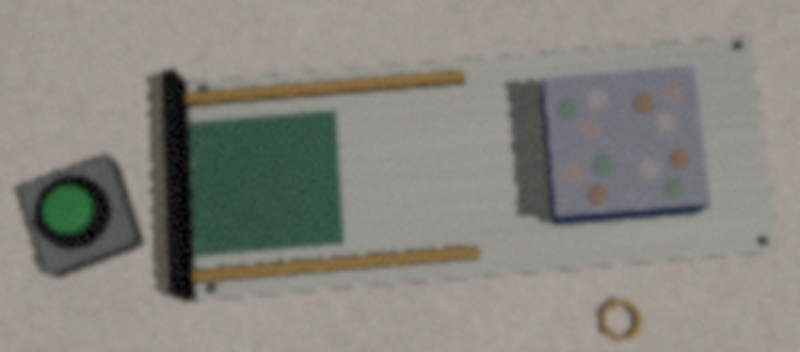

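The crop confirms the middle box on the deck before the mouth, the green patch against the black stop, and the green button on its grey console. Now I'll measure.

```bash
cat >> h.py <<'E'
def box_in(P):  # minAreaRect of world pts in mm -> centre, long-axis dir, sizes
    (cx,cy),(w,hh),a=cv2.minAreaRect((P[:,:2]*1000).astype(np.float32)); a=np.radians(a)
    u=np.array([np.cos(a),np.sin(a)]); 
    v=np.array([-u[1],u[0]])
    if abs(u[1])<abs(v[1]): u,v,w,hh=v,u,hh,w
    if u[1]<0:u=-u
    return np.array([cx,cy]),np.degrees(np.arctan2(u[1],u[0])),w,hh
def hsv(im): return cv2.cvtColor(im,cv2.COLOR_BGR2HSV).astype(int)
E
cat > m.py <<'E'
from h import *
im=cv2.imread("pics/top0.png");c=robot.calibration("top");h=hsv(im);H,S,V=h[...,0],h[...,1],h[...,2]
m,ce,n=comp((H>60)&(H<90)&(S>50)&(V>50),(243,228));print("patch",n,box_in(cast(c,rect(m),.006)))
for nm,p in(("rL",(260,197)),("rR",(265,252))):
    m,ce,n=comp((H>10)&(H<28)&(S>65),p); print(nm,n,box_in(cast(c,rect(m),.022)))
m,ce,n=comp((H>50)&(H<80)&(S>90)&(V>60),(181,236));q=rect(m)
b=cast(c,ce,.036);print("button px",ce,n,b, box_in(cast(c,q,.04)))
m=((H>105)&(H<170)&(V>95)&(S>8)).astype(np.uint8); m[:,:320]=0;m[:,392:]=0;m[:185]=0;m[248:]=0
m=cv2.morphologyEx(m,cv2.MORPH_CLOSE,np.ones((9,9)));m,ce,n=comp(m,(355,215));print("box",ce,n,box_in(cast(c,rect(m),.056)))
m,ce,n=comp((V<60)*1,(215,228));print("stop",ce,n,box_in(cast(c,rect(m),.046)))
# scene button
im=cv2.imread("pics/scene0.png");cs=robot.calibration("scene");h=hsv(im);H,S,V=h[...,0],h[...,1],h[...,2]
m,cs_px,n=comp((H>50)&(H<80)&(S>90)&(V>50),(403,182));print("scene btn",cs_px,n)
d1=ray(c,(0,0))
A=[];B=[]
for cc,p in((c,b),):pass
e1,e2=np.array(c["eye"]),np.array(cs["eye"]);d1=(b[0]-e1);d1/=np.linalg.norm(d1);d2=ray(cs,cs_px)[0];d2/=np.linalg.norm(d2)
t=np.linalg.lstsq(np.c_[d1,-d2],e2-e1,rcond=None)[0];print("tri",e1+t[0]*d1,e2+t[1]*d2)
E
python3 m.py
```

```text
patch 1857 (array([523.40014648, 108.74195862]), np.float64(101.0951509475708), 99.50690460205078, 88.65878295898438)
rL 366 (array([589.85223389,  77.65026855]), np.float64(101.49963569641115), 192.87037658691406, 11.037731170654297)
rR 356 (array([472.78311157,  53.09624481]), np.float64(101.37592792510986), 191.47998046875, 8.522319793701172)
button px [180.62886598 235.05670103] 194 [[0.48747501 0.22824418 0.036     ]] (array([487.20965576, 227.24981689]), np.float64(96.34111976623535), 31.781002044677734, 29.23927116394043)
box [355.11454373 213.80988593] 2104 (array([ 567.41619873, -128.85960388]), np.float64(101.39974880218506), 100.6886978149414, 96.68955993652344)
stop [215.14962121 227.77083333] 528 (array([511.23696899, 156.68183899]), np.float64(100.92581176757812), 17.21090316772461, 145.77444458007812)
scene btn [402.20967742 180.58064516] 62
tri [0.4864899  0.22526546 0.04563598] [0.48631896 0.2246192  0.04541873]
```

drive_tool(commands="50 -0.4 -0.9 0 -1.3; 50 -0.8 -1.8 0 -2.6; 50 -1.2 -2.7 0 -3.9; 50 -1.6 -3.6 0 -5.2; 50 -2 -4.5 0 -6.5")

```text
clock: 0.72
ee_pos: [0.4199, -0.4198, 0.2221]
ee_rot: [[0.882, -0.471, -0.001], [-0.471, -0.882, 0.0], [-0.001, -0.0, -1.0]]
wrist_force: [1.2, -0.6, 1.1]
gripper_width: 0.0517
```

```bash
cat >> h.py <<'E'
HOME=np.array([523.,109.]);ANG=101.3
def lane():
    a=np.radians(ANG);u=np.array([np.cos(a),np.sin(a)]);v=np.array([-u[1],u[0]]);return HOME-140*u,u,v
def w2l(p):
    o,u,v=lane();d=np.asarray(p)[...,:2]-o;return np.stack([d@u,d@v],-1)
def go(lx,ly,z):  # units shift + turn needed so tool x is along -v
    o,u,v=lane();t=np.r_[o+lx*u+ly*v,z]/1000
    s=robot.get_obs();R=s["ee_rot"];p=s["ee_pos"]
    cur=np.degrees(np.arctan2(R[1,0],R[0,0]));want=ANG-90
    dt=-(want-cur+180)%360-180 if 0 else -(((want-cur)+180)%360-180)
    print("t",s["clock"],"lane",w2l(p*1000),"z",p[2],"F",s["wrist_force"].round(1),"\nshift",(R.T@(t-p)/.05).round(3),"turn",round(dt/6,2))
E
python3 -c "from h import *;go(-215,0,220)"
```

```text
t 0.725 lane [-358.31143155  204.67586745] z 0.22214327014665344 F [ 1.2 -0.6  1.1] 
shift [ 1.342 -4.814  0.042] turn -6.57
```

drive_tool(commands="50 0.3 -1 0 -1.3; 50 0.6 -2 0 -2.6; 50 0.9 -3 0 -3.9; 50 1.2 -4 0 -5.2; 50 1.3 -4.8 0 -6.5")

```text
clock: 1.35
ee_pos: [0.5917, -0.2386, 0.2219]
ee_rot: [[0.982, 0.19, -0.0], [0.19, -0.982, 0.001], [-0.0, -0.001, -1.0]]
wrist_force: [-0.7, 0.7, -0.4]
gripper_width: 0.0498
```

Run:
```python
from h import *
import pickle
c=robot.calibration("wrist");im=robot.capture("wrist");cv2.imwrite("pics/w1.png",im);pickle.dump(c,open("w1.pkl","wb"));print(c)
cv2.imwrite("pics/t1.png",robot.capture("top"))
go(-215,0,220)
```

```text
{'vertical_fov': 65.51322223673009, 'cx': 318.27589241465523, 'cy': 201.59056394412127, 'eye': array([ 0.57869033, -0.16978453,  0.38504183]), 'orientation': array([[ 9.81615870e-01,  1.84654194e-01,  4.83022992e-02],
       [ 1.90867102e-01, -9.49421918e-01, -2.49334655e-01],
       [-1.81428336e-04,  2.53970174e-01, -9.67212033e-01]])}
t 1.45 lane [-209.90700294   -1.81662045] z 0.22201142374748206 F [0.1 0.7 0.9] 
shift [-0.036  0.102  0.04 ] turn -0.01
```

View pics/w1.png

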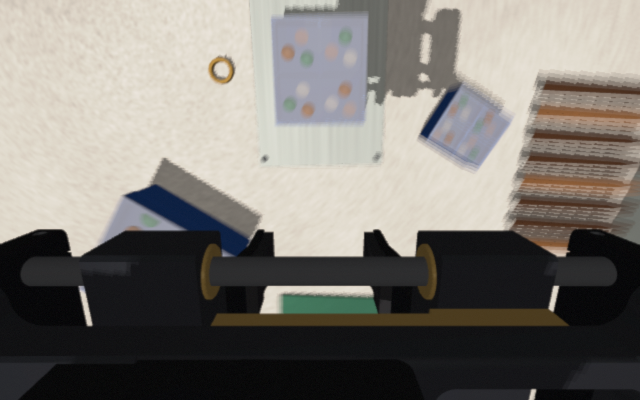

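Wrist view: box top spans about (272,15)–(370,124), with deck rear screws at (265,158) and (377,157). The fingers straddle about (260–370, 245). Now I'll measure the box edges against the deck.

```bash
cat > mb.py <<'E'
from h import *
import sys
def edges(P):  # fit each side with a line, from lane-frame points
    L=w2l(P*1000);r=cv2.minAreaRect(L.astype(np.float32));c=np.array(r[0]);D=L-c
    hx,hy=np.percentile(D[:,0],98),np.percentile(D[:,1],98);out={}
    for nm,k,s,hw,o in(("front",0,1,hx,hy),("back",0,-1,hx,hy),("left",1,1,hy,hx),("right",1,-1,hy,hx)):
        q=D[(s*D[:,k]>hw-6)&(abs(D[:,1-k])<o-12)]
        a,b=np.polyfit(q[:,1-k],q[:,k],1);out[nm]=(round(b+c[k],1),round(np.degrees(np.arctan(a))*(1 if k else -1),2))
    return out
def boxmask(im,c,lo):
    h=hsv(cv2.medianBlur(im,3));H,S,V=h[...,0],h[...,1],h[...,2]
    m=((H>105)&(H<150)&(S>lo)&(V>90)).astype(np.uint8)
    return cv2.morphologyEx(m,cv2.MORPH_CLOSE,np.ones((13,13)))
if __name__=="__main__":
    import pickle
    c=pickle.load(open("w1.pkl","rb"));im=robot.capture("wrist");cv2.imwrite("pics/w2.png",im)
    print(hsv(im)[60,275:375:12],hsv(im)[60,250:272:6])
    for lo in(25,40):
        m,ce,n=comp(boxmask(im,c,lo),(320,70));print(lo,ce,n,edges(cast(c,rect(m),.056)))
    ct=robot.calibration("top");t=cv2.imread("pics/top0.png");m,ce,n=comp(boxmask(t,ct,15),(355,214));print("top",n,edges(cast(ct,rect(m),.056)))
    h=hsv(im);d=(h[...,1]<25)&(h[...,0]>35)&(h[...,2]>120);
    g=cv2.cvtColor(im,cv2.COLOR_BGR2GRAY)
    for x,y in((265,158),(377,157)):
        w=g[y-7:y+8,x-7:x+8]; m=(w<w.max()*.6)*1.;ys,xs=np.nonzero(m);print("screw",w2l(cast(c,(x-7+xs.mean(),y-7+ys.mean()),.006)*1000))
E
python3 mb.py
```

```text
[[118  22 173]
 [ 12  83 166]
 [115  25 172]
 [117  26 177]
 [  3  27 178]
 [125  19 174]
 [124  11 178]
 [118  22 173]
 [ 36  12 106]] [[ 27  13 212]
 [ 36  12 210]
 [ 35  13 215]
 [ 42   6 208]]Traceback (most recent call last):
  File "mb.py", line 19, in <module>
    m,ce,n=comp(boxmask(im,c,lo),(320,70));print(lo,ce,n,edges(cast(c,rect(m),.056)))
                                                         ~~~~~^^^^^^^^^^^^^^^^^^^^^^
  File "mb.py", line 8, in edges
    a,b=np.polyfit(q[:,1-k],q[:,k],1);out[nm]=(round(b+c[k],1),round(np.degrees(np.arctan(a))*(1 if k else -1),2))
        ~~~~~~~~~~^^^^^^^^^^^^^^^^^^^
    raise TypeError("expected non-empty vector for x")
TypeError: expected non-empty vector for x
```

```bash
sed -i 's/(25,40)/(9,14)/; s/c=pickle.load(open("w1.pkl","rb"));/c=robot.calibration("wrist");/' mb.py; sed -i 's/^    print(hsv(im).*$//' mb.py; python3 mb.py
```

```text
9 [317.84967965  74.3464761 ] 10145 {'front': (np.float64(-51.9), np.float64(-0.4)), 'back': (np.float64(-151.9), np.float64(-0.34)), 'left': (np.float64(45.6), np.float64(-0.32)), 'right': (np.float64(-45.6), np.float64(0.07))}
14 [317.71160937  74.6614848 ] 10035 {'front': (np.float64(-52.5), np.float64(-0.59)), 'back': (np.float64(-151.9), np.float64(-0.34)), 'left': (np.float64(45.4), np.float64(-0.48)), 'right': (np.float64(-45.3), np.float64(-0.09))}
top 2107 {'front': (np.float64(-52.3), np.float64(-0.16)), 'back': (np.float64(-148.9), np.float64(0.08)), 'left': (np.float64(48.4), np.float64(-2.93)), 'right': (np.float64(-42.5), np.float64(-0.77))}
screw [[-191.69127497   68.80822201]]
screw [[-191.97713784  -67.53994438]]
```

drive_tool(commands="50 0 -0.2 1 0; 50 0 -0.3 2 0; 50 0 -0.3 3 0; 50 0 -0.3 3.6 0; 50 0 -0.3 3.84 0")

```text
clock: 2.17
ee_pos: [0.5851, -0.228, 0.0282]
ee_rot: [[0.983, 0.181, -0.004], [0.181, -0.983, 0.0], [-0.004, -0.001, -1.0]]
wrist_force: [-0.4, -0.3, -0.2]
gripper_width: 0.05
```

drive_tool(commands="50 0 0 0 0; 50 0 0 0 0")

```text
clock: 2.42
ee_pos: [0.5888, -0.227, 0.0323]
ee_rot: [[0.983, 0.183, 0.003], [0.183, -0.983, -0.001], [0.002, 0.002, -1.0]]
wrist_force: [0.0, 0.4, 0.7]
gripper_width: 0.05
```

```bash
python3 -c "
from h import *
go(-162,0,30)
cv2.imwrite('pics/s1.png',robot.capture('scene'))"
```

```text
t 2.425 lane [-202.41868615    1.33358629] z 0.032307093933424284 F [0.  0.4 0.7] 
shift [ 0.016 -0.809  0.045] turn -0.12
```

View pics/s1.png

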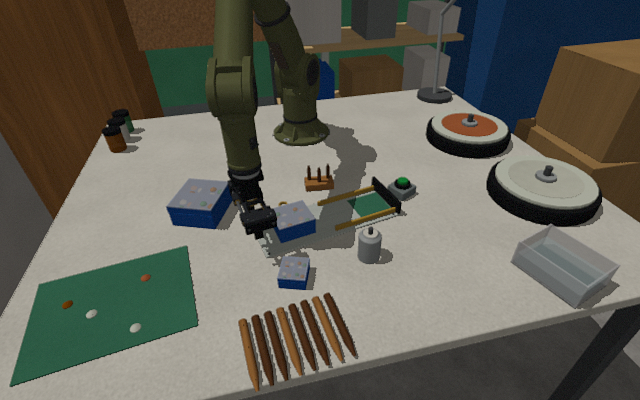

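Scene: the shut-ish gripper (260,215) is behind the blue box (293,220), clear of the big box (200,203). Now to make contact gently.

drive_tool(commands="50 0 -0.2 0 -0.06; 50 0 -0.4 0 -0.12; 50 0 -0.55 0 -0.12; 50 0 -0.65 0 -0.12; 50 0 -0.75 0 -0.12")

```text
clock: 3.1
ee_pos: [0.5807, -0.189, 0.0306]
ee_rot: [[0.98, 0.197, -0.0], [0.197, -0.98, -0.0], [-0.0, 0.0, -1.0]]
wrist_force: [0.4, -0.4, -0.0]
gripper_width: 0.05
```

drive_tool(commands="50 0 -0.06 0 0; 50 0 -0.12 0 0; 50 0 -0.2 0 0; 50 0 -0.3 0 0; 50 0 -0.4 0 0")

```text
clock: 3.72
ee_pos: [0.5768, -0.1694, 0.0306]
ee_rot: [[0.98, 0.197, 0.0], [0.197, -0.98, -0.0], [0.0, 0.0, -1.0]]
wrist_force: [-0.1, -0.4, 0.5]
gripper_width: 0.0498
```

```bash
cat > ck.py <<'E'
from mb import *
n=sys.argv[1];go(float(sys.argv[2]),0,30)
for k in("top","wrist"):
    c=robot.calibration(k);im=robot.capture(k);cv2.imwrite(f"pics/{k}{n}.png",im)
    o,u,v=lane()
    lx=w2l(robot.get_obs()["ee_pos"]*1000)[0]+60
    p=proj(c,np.r_[o+lx*u,56]/1000)[0]
    try:
        m,ce,a=comp(boxmask(im,c,12 if k=="top" else 9),p);print(k,p.round(),ce.round(),a,edges(cast(c,rect(m),.056)))
    except Exception as e:print(k,p,e)
E
python3 ck.py 3 80
```

```text
t 3.725 lane [-143.58550056    1.78764613] z 0.0305690046352897 F [-0.1 -0.4  0.5] 
shift [ 0.039 -4.472  0.011] turn 0.01
top [346. 214.] [341. 216.] 1806 {'front': (np.float64(-31.7), np.float64(-0.51)), 'back': (np.float64(-117.9), np.float64(-0.44)), 'left': (np.float64(47.6), np.float64(3.18)), 'right': (np.float64(-43.0), np.float64(0.39))}
wrist [322. 144.] [321. 123.] 42228 {'front': (np.float64(-30.8), np.float64(0.11)), 'back': (np.float64(-130.1), np.float64(0.11)), 'left': (np.float64(45.8), np.float64(0.13)), 'right': (np.float64(-45.7), np.float64(0.18))}
```

drive_tool(commands="50 0 -0.1 0 0; 50 0 -0.2 0 0; 50 0 -0.3 0 0; 50 0 -0.4 0 0; 50 0 -0.45 0 0")

```text
clock: 4.45
ee_pos: [0.5724, -0.1471, 0.0305]
ee_rot: [[0.98, 0.197, -0.0], [0.197, -0.98, 0.0], [-0.0, -0.0, -1.0]]
wrist_force: [0.2, -1.6, -0.0]
gripper_width: 0.0498
```

```bash
python3 ck.py 4 80
```

```text
t 4.45 lane [-120.8010739     1.76208193] z 0.030523987142436468 F [ 0.2 -1.6 -0. ] 
shift [ 0.04  -4.016  0.011] turn 0.01
top [335. 215.] [330. 216.] 1781 {'front': (np.float64(-9.6), np.float64(-0.24)), 'back': (np.float64(-91.4), np.float64(-4.33)), 'left': (np.float64(47.0), np.float64(1.26)), 'right': (np.float64(-43.4), np.float64(-0.16))}
wrist [322. 144.] [321. 123.] 42206 {'front': (np.float64(-8.9), np.float64(0.11)), 'back': (np.float64(-108.1), np.float64(0.07)), 'left': (np.float64(45.8), np.float64(0.1)), 'right': (np.float64(-45.7), np.float64(0.11))}
```

View pics/wrist4.png

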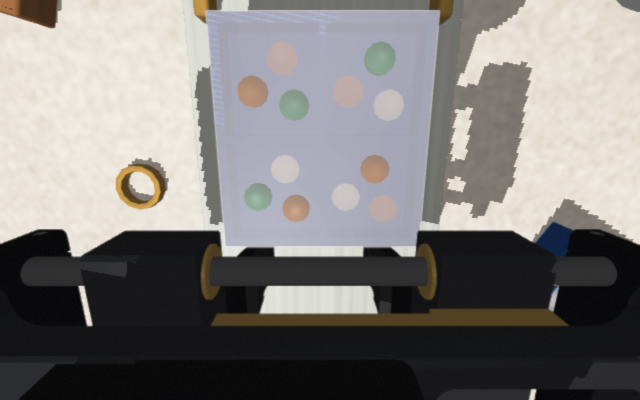

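Wrist view: the box front edge is at row 12, cols 208–439. Rail ends show at (202,8) left and (444,10) right. I'll measure where they are.

Run:
```python
from h import *
im=cv2.imread("pics/wrist4.png");c=robot.calibration("wrist");h=hsv(im)
for r in(2,5,8,12,16):
    b=(h[r,:,0]>10)&(h[r,:,0]<28)&(h[r,:,1]>120)
    x=np.nonzero(b)[0];x=x[(x>180)&(x<470)]
    if len(x)<2: print(r,x);continue
    for g in(x[x<320],x[x>320]):
        if len(g):print(r,g.min(),g.max(),w2l(cast(c,[(g.min(),r),(g.max()+1,r)],.022)*1000).round(1).tolist())
```

```text
2 194 215 [[5.1, 62.4], [5.1, 51.6]]
2 431 452 [[5.3, -53.4], [5.4, -64.1]]
5 194 215 [[3.8, 62.5], [3.8, 51.7]]
5 430 452 [[4.0, -53.0], [4.1, -64.2]]
8 194 215 [[2.5, 62.6], [2.5, 51.9]]
8 430 451 [[2.7, -53.1], [2.8, -63.9]]
12 195 204 [[0.8, 62.3], [0.8, 57.4]]
12 441 451 [[1.0, -58.7], [1.0, -64.1]]
16 198 204 [[-1.0, 61.0], [-1.0, 57.6]]
16 441 449 [[-0.8, -58.9], [-0.8, -63.3]]
```

Box is within 1 mm of the lane centre and square to it. Pushing on.

drive_tool(commands="50 0 -0.12 0 0; 50 0 -0.28 0 0; 50 0 -0.46 0 0; 50 0 -0.64 0 0; 50 0 -0.8 0 0")

```text
clock: 5.18
ee_pos: [0.5644, -0.1075, 0.0305]
ee_rot: [[0.98, 0.197, -0.0], [0.197, -0.98, 0.0], [-0.0, -0.0, -1.0]]
wrist_force: [0.2, -0.7, -1.2]
gripper_width: 0.0501
```

drive_tool(commands="50 0 -0.16 0 0; 50 0 -0.34 0 0; 50 0 -0.52 0 0; 50 0 -0.68 0 0; 50 0 -0.8 0 0")

```text
clock: 5.8
ee_pos: [0.5566, -0.0686, 0.0305]
ee_rot: [[0.98, 0.197, -0.0], [0.197, -0.98, -0.0], [-0.0, 0.0, -1.0]]
wrist_force: [0.2, -1.7, -0.7]
gripper_width: 0.0501
```

```bash
cat > rr.py <<'E'
from h import *
im=robot.capture("wrist");c=robot.calibration("wrist");h=hsv(im)
for r in(40,100,150,200):
    b=(h[r,:,0]>10)&(h[r,:,0]<28)&(h[r,:,1]>120)
    x=np.nonzero(b)[0];x=x[(x>170)&(x<475)]
    for g in(x[x<230],x[x>410]):
        if len(g):print(r,g.min(),g.max(),w2l(cast(c,[(g.min(),r),(g.max()+1,r)],.022)*1000).round(1).tolist())
E
python3 ck.py 5 80; python3 rr.py
```

```text
t 5.8 lane [-40.69840822   1.87385556] z 0.030517315893483655 F [ 0.2 -1.7 -0.7] 
shift [ 0.04  -2.414  0.01 ] turn 0.01
top [296. 218.] [287. 220.] 1239 {'front': (np.float64(67.8), np.float64(-1.36)), 'back': (np.float64(11.6), np.float64(-3.26)), 'left': (np.float64(47.6), np.float64(2.18)), 'right': (np.float64(-41.7), np.float64(-0.75))}
wrist [322. 145.] [322. 124.] 42082 {'front': (np.float64(71.9), np.float64(0.14)), 'back': (np.float64(-27.4), np.float64(-0.11)), 'left': (np.float64(45.7), np.float64(-0.03)), 'right': (np.float64(-45.5), np.float64(0.2))}
40 198 206 [[68.2, 62.1], [68.2, 57.6]]
40 438 449 [[68.5, -58.5], [68.5, -64.5]]
100 203 211 [[39.5, 62.2], [39.5, 57.5]]
100 433 443 [[39.8, -58.7], [39.8, -64.5]]
150 207 215 [[13.5, 62.4], [13.5, 57.5]]
150 429 437 [[13.7, -59.0], [13.7, -64.0]]
```

drive_tool(commands="50 0 -0.16 0 0; 50 0 -0.36 0 0; 50 0 -0.56 0 0; 50 0 -0.78 0 0; 50 0 -1 0 0")

```text
clock: 6.58
ee_pos: [0.5467, -0.0193, 0.0306]
ee_rot: [[0.98, 0.197, 0.0], [0.197, -0.98, -0.0], [0.0, 0.0, -1.0]]
wrist_force: [0.2, -2.0, -0.0]
gripper_width: 0.0505
```

drive_tool(commands="50 0 -0.2 0 0; 50 0 -0.42 0 0; 50 0 -0.64 0 0; 50 0 -0.84 0 0; 50 0 -1 0 0")

```text
clock: 7.2
ee_pos: [0.5369, 0.0295, 0.0306]
ee_rot: [[0.98, 0.197, 0.0], [0.197, -0.98, -0.0], [0.0, 0.0, -1.0]]
wrist_force: [0.6, -1.2, 1.2]
gripper_width: 0.0497
```

```bash
python3 ck.py 6 80
```

```text
t 7.2 lane [59.32148167  1.92012766] z 0.030574670281407486 F [ 0.6 -1.2  1.2] 
shift [ 0.039 -0.414  0.011] turn 0.01
top [248. 222.] [372. 141.] 834 {'front': (np.float64(-118.0), np.float64(-12.71)), 'back': (np.float64(-189.8), np.float64(-5.66)), 'left': (np.float64(-115.3), np.float64(-23.06)), 'right': (np.float64(-194.4), np.float64(-5.41))}
wrist [322. 145.] [322. 124.] 42004 {'front': (np.float64(172.4), np.float64(0.16)), 'back': (np.float64(73.0), np.float64(-0.11)), 'left': (np.float64(45.8), np.float64(0.25)), 'right': (np.float64(-45.3), np.float64(0.09))}
```

About 17 mm remain; I'll creep in and watch the force.

drive_tool(commands="50 0 -0.08 0 0; 50 0 -0.15 0 0; 50 0 -0.2 0 0; 50 0 -0.25 0 0; 50 0 -0.28 0 0")

```text
clock: 7.92
ee_pos: [0.5341, 0.0427, 0.0304]
ee_rot: [[0.98, 0.197, -0.0], [0.197, -0.98, -0.0], [-0.0, -0.0, -1.0]]
wrist_force: [0.2, -0.7, -0.8]
gripper_width: 0.0501
```

drive_tool(commands="50 0 -0.02 0 0; 50 0 -0.04 0 0; 50 0 -0.06 0 0")

```text
clock: 8.3
ee_pos: [0.5337, 0.0455, 0.0305]
ee_rot: [[0.98, 0.197, -0.0], [0.197, -0.98, -0.0], [-0.0, 0.0, -1.0]]
wrist_force: [0.2, -1.6, -0.9]
gripper_width: 0.0502
```

drive_tool(commands="50 0 -0.02 0 0; 50 0 -0.04 0 0")

```text
clock: 8.55
ee_pos: [0.5333, 0.0468, 0.0305]
ee_rot: [[0.981, 0.196, -0.0], [0.196, -0.981, -0.001], [-0.0, 0.001, -1.0]]
wrist_force: [-0.1, -3.4, -0.4]
gripper_width: 0.0498
```

drive_tool(commands="50 0 -0.02 0 0; 50 0 -0.04 0 0; 50 0 -0.04 0 0")

```text
clock: 8.93
ee_pos: [0.5331, 0.0469, 0.0305]
ee_rot: [[0.981, 0.195, -0.0], [0.195, -0.981, -0.003], [-0.001, 0.003, -1.0]]
wrist_force: [0.1, -6.6, -0.4]
gripper_width: 0.0498
```

drive_tool(commands="50 0 -0.02 0 0; 50 0 -0.04 0 0; 50 0 -0.04 0 0")

```text
clock: 9.3
ee_pos: [0.533, 0.0469, 0.0306]
ee_rot: [[0.981, 0.194, 0.0], [0.194, -0.981, -0.005], [-0.001, 0.005, -1.0]]
wrist_force: [0.9, -8.9, 0.1]
gripper_width: 0.0499
```

```bash
python3 ck.py 7 80
```

```text
t 9.3 lane [77.14621784  2.32590915] z 0.03060741539024394 F [ 0.9 -8.9  0.1] 
shift [ 0.046 -0.057  0.012] turn -0.02
top [240. 223.] [372. 141.] 836 {'front': (np.float64(-118.3), np.float64(-13.84)), 'back': (np.float64(-190.9), np.float64(-1.49)), 'left': (np.float64(-115.1), np.float64(-23.06)), 'right': (np.float64(-193.8), np.float64(-10.56))}
wrist [323. 144.] [322. 123.] 42238 {'front': (np.float64(188.8), np.float64(-0.11)), 'back': (np.float64(89.4), np.float64(-0.09)), 'left': (np.float64(45.9), np.float64(0.02)), 'right': (np.float64(-45.2), np.float64(-0.22))}
```

View pics/wrist7.png

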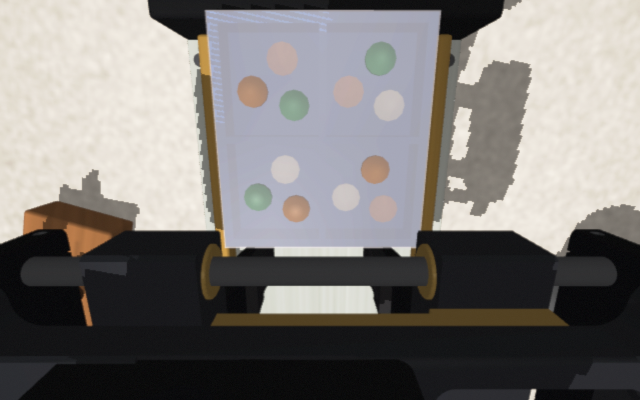

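The wrist view shows the box front (row 10) flush with the black stop, with rails clear on both sides, and the force rises without motion. The box is home. Backing off, then up.

drive_tool(commands="50 0 0.1 0 0; 50 0 0.3 0 0; 50 0 0.6 0 0; 50 0 0.7 -0.5 0; 50 0 0.7 -1.5 0")

```text
clock: 10.02
ee_pos: [0.5378, 0.0157, 0.1044]
ee_rot: [[0.981, 0.195, -0.005], [0.195, -0.981, 0.001], [-0.005, -0.002, -1.0]]
wrist_force: [1.0, -0.2, 0.7]
gripper_width: 0.0501
```

drive_tool(commands="0 0 0 -1 0; 0 0 0 -1.3 0; 0 0 0 -1.3 0; 0 0 0 -1.3 0")

```text
clock: 10.52
ee_pos: [0.5383, 0.0167, 0.1687]
ee_rot: [[0.981, 0.196, -0.003], [0.196, -0.981, 0.0], [-0.003, -0.001, -1.0]]
wrist_force: [0.8, 0.0, -0.4]
gripper_width: 0.0181
```

Run:
```python
from h import *
print(w2l([486.5,226]));b=w2l([486.5,226]);go(b[0],b[1],150)
c=robot.calibration("wrist");im=robot.capture("wrist");cv2.imwrite("pics/w8.png",im)
t=robot.capture("top");cv2.imwrite("pics/t8.png",t)
# projected button in wrist
print(proj(c,[.4865,.226,.0455]),proj(c,[.523,.109,.056]))
```

```text
[261.88394931  12.86673616]
t 10.525 lane [46.51848791  3.08005128] z 0.16870654330259785 F [ 0.8  0.  -0.4] 
shift [-0.193 -4.307  0.378] turn 0.0
[[306.01619484 -74.66940664]] [[322.12564559  91.0898344 ]]
```

drive_tool(commands="0 0 -0.6 0 0; 0 0 -1.2 0 0; 0 -0.1 -1.8 0 0; 0 -0.2 -2.4 0 0; 0 -0.2 -2.5 0 0")

```text
clock: 11.25
ee_pos: [0.5036, 0.1399, 0.1696]
ee_rot: [[0.98, 0.201, -0.002], [0.201, -0.98, 0.0], [-0.002, -0.001, -1.0]]
wrist_force: [0.5, 0.1, -0.2]
gripper_width: 0.0002
```

```bash
cat > b.py <<'E'
from h import *
c=robot.calibration("wrist");im=robot.capture("wrist");cv2.imwrite("pics/w9.png",im);h=hsv(im);H,S,V=h[...,0],h[...,1],h[...,2]
m,ce,n=comp((H>45)&(H<85)&(S>90)&(V>50),proj(c,[.4865,.226,.0455])[0])
print(ce,n)
for z in(.038,.042,.0455):
    q=cast(c,ce,z)[0];print(z,q, box_in(cast(c,rect(m),z))[2:])
b=w2l(q*1000);print(b);go(b[0],b[1],70)
E
python3 b.py
```

```text
[319.53931545  99.70860315] 1081
0.038 [0.48707289 0.22606588 0.038     ] (32.669044494628906, 31.65631675720215)
0.042 [0.48711284 0.22583061 0.042     ] (32.22563934326172, 31.226646423339844)
0.0455 [0.48714779 0.22562475 0.0455    ] (31.83765983581543, 30.85068702697754)
[261.38904473  12.30502756]
t 11.3 lane [173.10055906  12.60883186] z 0.1697053709088255 F [ 0.2  0.3 -0.8] 
shift [ 0.015 -1.765  1.995] turn 0.03
```

View pics/w9.png

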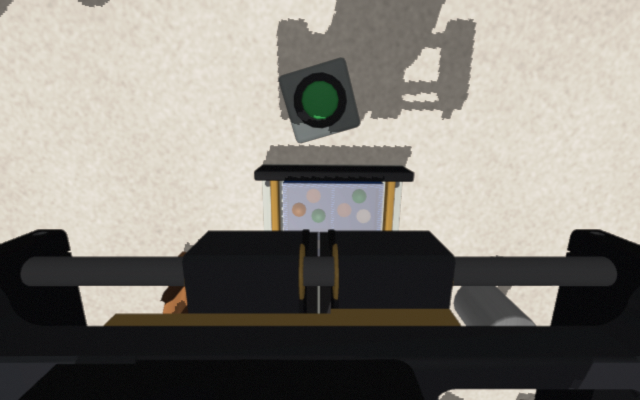

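Wrist view: the button at (320,100) is clear, and the box sits between the rails against the stop. Moving above the button at (0.487, 0.226).

drive_tool(commands="0 0 -0.6 0 0; 0 0 -1.2 0.2 0; 0 0 -1.75 0.8 0; 0 0 -1.76 1.6 0; 0 0 -1.76 2 0")

```text
clock: 11.92
ee_pos: [0.487, 0.222, 0.0679]
ee_rot: [[0.981, 0.196, -0.003], [0.196, -0.981, -0.002], [-0.004, 0.001, -1.0]]
wrist_force: [-0.5, -0.9, -0.3]
gripper_width: 0.0001
```

drive_tool(commands="0 0 0 0 0; 0 0 0 0 0")

```text
clock: 12.18
ee_pos: [0.489, 0.2237, 0.0716]
ee_rot: [[0.981, 0.195, 0.002], [0.195, -0.981, 0.0], [0.002, -0.0, -1.0]]
wrist_force: [-0.7, 0.3, 0.3]
gripper_width: 0.0007
```

```bash
python3 -c "from h import *;go(261.4,12.3,45)"
```

```text
t 12.175 lane [259.12581148  10.8985861 ] z 0.0716352817208868 F [-0.7  0.3  0.3] 
shift [-0.029 -0.045  0.533] turn -0.01
```

drive_tool(commands="0 -0.02 -0.04 0.15 0; 0 -0.02 -0.04 0.3 0; 0 -0.02 -0.04 0.42 0; 0 -0.02 -0.04 0.5 0; 0 -0.02 -0.04 0.54 0")

```text
clock: 12.8
ee_pos: [0.4866, 0.2258, 0.046]
ee_rot: [[0.98, 0.197, -0.0], [0.197, -0.98, -0.002], [-0.0, 0.002, -1.0]]
wrist_force: [-9.8, -5.5, 31.2]
gripper_width: 0.0009
```

drive_tool(commands="0 0 0 0.02 0; 0 0 0 0.04 0; 0 0 0 0.06 0; 0 0 0 0.06 0")

```text
clock: 13.3
ee_pos: [0.4866, 0.2258, 0.0457]
ee_rot: [[0.98, 0.197, 0.0], [0.197, -0.98, -0.004], [-0.0, 0.004, -1.0]]
wrist_force: [-13.9, -7.8, 41.8]
gripper_width: 0.0008
```

Bottomed hard; I'll ease up and read force against height to confirm the button's travel.

drive_tool(commands="0 0 0 -0.06 0; 0 0 0 -0.1 0")

```text
clock: 13.55
ee_pos: [0.4864, 0.2257, 0.0466]
ee_rot: [[0.98, 0.197, 0.001], [0.197, -0.98, -0.001], [0.0, 0.001, -1.0]]
wrist_force: [-1.4, -1.0, 4.3]
gripper_width: 0.0004
```

drive_tool(commands="0 0 0 -0.03 0; 0 0 0 -0.03 0")

```text
clock: 13.8
ee_pos: [0.4864, 0.2257, 0.0472]
ee_rot: [[0.98, 0.197, 0.0], [0.197, -0.98, -0.0], [0.0, 0.0, -1.0]]
wrist_force: [-1.2, -0.9, 4.4]
gripper_width: 0.0
```

drive_tool(commands="0 0 0 -0.04 0; 0 0 0 -0.04 0")

```text
clock: 14.05
ee_pos: [0.4864, 0.2257, 0.049]
ee_rot: [[0.98, 0.197, 0.0], [0.197, -0.98, -0.0], [0.0, 0.0, -1.0]]
wrist_force: [-0.9, -1.5, 2.6]
gripper_width: 0.0004
```

drive_tool(commands="0 0 0 -0.04 0; 0 0 0 -0.04 0")

```text
clock: 14.3
ee_pos: [0.4864, 0.2257, 0.051]
ee_rot: [[0.98, 0.197, 0.0], [0.197, -0.98, -0.0], [0.0, 0.0, -1.0]]
wrist_force: [-0.8, -0.4, 1.7]
gripper_width: 0.0004
```

drive_tool(commands="0 0 0 -0.04 0; 0 0 0 -0.04 0")

```text
clock: 14.55
ee_pos: [0.4861, 0.2257, 0.0528]
ee_rot: [[0.98, 0.197, -0.0], [0.197, -0.98, 0.0], [-0.0, -0.0, -1.0]]
wrist_force: [0.0, -0.2, 0.2]
gripper_width: 0.0004
```

drive_tool(commands="0 0 0 -0.04 0; 0 0 0 -0.04 0")

```text
clock: 14.8
ee_pos: [0.4863, 0.2258, 0.055]
ee_rot: [[0.98, 0.197, 0.0], [0.197, -0.98, -0.0], [-0.0, 0.0, -1.0]]
wrist_force: [0.5, 0.2, 0.5]
gripper_width: 0.0003
```

The spring curve is clean: about 4–5 N at z = 46.5 mm, falling to 0 at about 52.5 mm, so the full 6 mm of travel was pressed and released. Now rise and take a final look.

drive_tool(commands="0 0 0 -0.6 0; 0 0 0.4 -1.4 0; 0 0 1 -2.2 0; 0 0 1.6 -3 0; 0 0 1.7 -3 0")

```text
clock: 15.42
ee_pos: [0.5057, 0.1404, 0.2082]
ee_rot: [[0.981, 0.193, 0.006], [0.193, -0.981, -0.0], [0.006, 0.002, -1.0]]
wrist_force: [0.1, -0.1, -0.2]
gripper_width: 0.0001
```

drive_tool(commands="0 0 0.8 0 0; 0 0 1.6 0 0; 0 0 2.4 0 0; 0 0 2.8 0 0; 0 0 2.8 0 0")

```text
clock: 16.05
ee_pos: [0.5303, 0.0047, 0.2043]
ee_rot: [[0.981, 0.195, -0.001], [0.195, -0.981, 0.001], [-0.001, -0.001, -1.0]]
wrist_force: [-0.2, -0.1, 0.2]
gripper_width: 0.0002
```

```bash
python3 ck.py 10 80
python3 - <<'E'
import cv2,numpy as np
a=cv2.imread("pics/scene0.png")
from h import robot
b=robot.capture("scene");w=cv2.imread("pics/wrist10.png")
cv2.imwrite("pics/fin.png",np.vstack([cv2.resize(np.hstack([a[120:300,150:450],b[120:300,150:450]]),(600,180)),cv2.resize(w,(600,375))]))
E
```

```text
t 16.05 lane [36.24513516 13.24377988] z 0.2042590638959256 F [-0.2 -0.1  0.2] 
shift [ 0.268 -0.872  3.486] turn -0.01
top [259. 221.] [372. 141.] 836 {'front': (np.float64(-117.9), np.float64(-11.88)), 'back': (np.float64(-191.0), np.float64(0.27)), 'left': (np.float64(-115.0), np.float64(-23.06)), 'right': (np.float64(-194.6), np.float64(-6.62))}
wrist [331. 130.] [332.  82.] 11131 {'front': (np.float64(189.4), np.float64(0.1)), 'back': (np.float64(90.1), np.float64(0.11)), 'left': (np.float64(46.6), np.float64(-0.64)), 'right': (np.float64(-45.3), np.float64(0.05))}
```

View pics/fin.png

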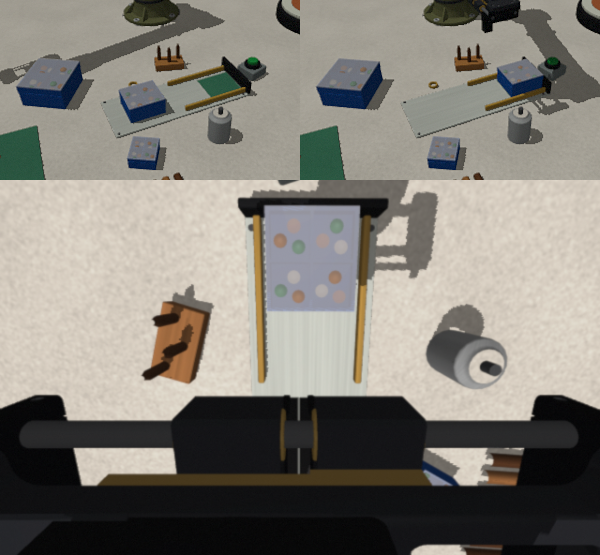

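The final views show the box home against the stop and square in the lane. The bystanders are unmoved, the button is up, and the arm is clear.

```bash
python3 -c "
from h import robot
print(robot.job_done())"
```

```text
the job is handed in; nothing more can be done
None
```

I pushed the middle-sized blue box down the lane with two spread fingers until it stopped against the black end stop. I then pressed the green button fully, released it, and handed the job in at about 16 s.

- **Box:** its faces measured at lane x ≈ 90 to 189.4 mm, against a nominal 90 to 190 mm. It is square to within about 0.6° and about 1–2 mm off the lane centre, which leaves at least 8 mm to each rail. The push force rose to 9 N at the stop with no further movement.
- **Rails:** I saw no sign of contact with either rail. The fingertips stayed above rail height inside the lane (about 30 mm against 22 mm).
- **Button:** on release, the force fell from about 4.4 N at a fingertip height of 46.6 mm to 0 N at about 52.5 mm. That matches the full 6 mm of travel, pressed and back up.
- **Bystanders:** the canister, dop block and ring look unmoved when comparing the first and last scene pictures.

Some checks disagreed or fell short:
- My camera estimate of the button top (45.5 mm) was about 7 mm too low, so the fingertips bottomed out at about 42 N (45 N with side force) on the wrist. That was fingertip load, well under the 120 N wrist limit.
- The top camera put the box about 2–3 mm further left than the wrist camera did. I trusted the wrist camera, which also saw the rails. The top camera's box check also failed once the box was home, because it picked up the small box instead.

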